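# Check the cover switch of the label printer and close it up

## Robot

A 6-joint arm with a two-finger parallel gripper is mounted at the origin on a cart in front of the work surface, level with it; the furniture and walls round the work are solid. World frame = base frame: x ahead of the robot, y to its left, z up, the work surface at z = 0. Lengths are in m, angles in rad, forces in N, time in s.
With the tool pointing down it reaches from about 0.275 to 0.975 m from the base axis. Payload 8.4 kg.
Tool frame: the origin (TCP) lies at the very end of the fingers, on their centre line; the grasp point (between the pads) lies bot.grip_depth behind it (bot.grip_depth is the distance from the TCP to the grasp point, in m); z points along the fingers, y is the line along which they close (so a half turn about z gives the same grasp; the last joint's range is limited). The gripper opens to 92 mm and grips with 3 to 60 N. Pads are 20 mm wide; open, the fingers measure 128 mm over their backs; the gripper's body (75 mm by 189 mm) begins 69 mm behind the grasp point.
Start: joints at [-1.236, 0.353, 1.633, -0, 1.155, -0.002], TCP at [0.207, -0.59, 0.215] pointing down, gripper open.
Joint ranges: [-2.63, 2.63], [-0.92, 2.1], [0.06, 2.66], [-1.3, 4.44], [0, 2.69], [-3.02, 3.02]. Speed limits (rad/s): [2.22, 2.22, 2.79, 3.14, 3.14, 3.14].

## Interface

Orientations are given as a rotation vector (axis times angle).
In Python, from cell import bot gives the robot as it stands.
- The arm moves only by the tool drive_tool, never from a script. Its argument "plan" is one flat list of numbers, 7 for each row, row after row: the turn, a rotation vector about the tool's x, y, z in degrees, then the shift along the tool's x, y, z in mm, then the finger opening in mm, from 0 to 91.9. In form: [rx, ry, rz, tx, ty, tz, claw, rx, ry, rz, tx, ty, tz, claw, ...]. A call has 1 to 10 rows; each row is the pose to reach, as a shift and turn from the pose commanded when the call began, along the tool's axes at that moment; what a row does not reach only later rows make up. A row lasts 1/10 s, in which the tool goes at most 50 mm and 8.59 degrees, less where a joint would pass 70% of its speed; a pose out of reach is approached as far as the arm can. A call with a gripper value outside its range is refused whole. The fingers move at their own pace and stop on an object; the grip force is fixed at half the most. Time passes only in rows, so rows that repeat a pose let the fingers close. It gives the time, the measured TCP pose, the force, the opening and the grip force at its end, in the units of the state.
- bot.read_state(): the state, without advancing time (a new reading comes with each control period).
- bot.capture(name): name is "scene" or "top" or "wrist"; returns (picture, depth): 480x640x3 uint8, red, green, blue; 480x640 float32, m along the optical axis (not along the pixel's ray), 0 where there is no reading.
- bot.camera_params(name): a dict with "intrinsics" (3x3 intrinsics, pixels), "D" ([k1, k2, p1, p2, k3] as OpenCV has them; the pictures are not rectified), "rvec" (rotation vector, rad) and "tvec" (3), from world to camera coordinates, as OpenCV has them. Camera axes: x right, y down, z forward; pixel columns grow to the right and rows downward; lengths in m; the calibration is good to about 2 mm. A picture is of the moment at which its call begins: read the wrist's pose just before it. camera_params takes no time and is no camera call; for the wrist camera it gives the pose at the moment of the call.
- bot.job_done(): hands the job in; it is judged then, once.
Trained networks look in the newest picture that a camera, given by its name, has taken for a name from the list of things; names that differ only in an ending like _2 or _b are one class to them, and where a whole thing is asked for, a point or a joint stands for the part that bears it (a point fixed in the world has none). Each returns a list of dicts, best first, with "p" (0 to 1); they miss things now and then, are a little off and sometimes report something else, mostly with a low value. They report only what shows in the picture. A call takes as long as a camera call.
- bot.find_in(camera, thing): "extent" ([left, top, width, height] in pixels, round what is visible of it).
- bot.mark_of(camera, thing): "xy" ([column, row] in pixels: a listed point, or the origin of a listed thing).
The state is a dict: "t": time; "qpos": joint angles; "qvel": joint speeds; "joint_torque": joint torques, N m; "position": TCP position; "orientation": TCP orientation; "force": force on the tool from outside, world axes, zero at the start; "torque": the same for the moment, N m; "opening": finger opening in m; "grip_force": force on a finger pad.
Only numpy, scipy, OpenCV 4.12 (cv2) and the standard library are available. Lean on these libraries where they do the work, as an engineer would, in place of code of your own. Each camera call takes 0.05 s, during which the arm holds its last target. There are 200 camera calls.

## Task

The label printer has just had its roll changed and its cover still stands open. Check its cover switch: with the fingertips press the roller of the long-lever switch in the bay just until it clicks, hold it there for about a second without forcing it on towards its stop, and let it spring back up. Then swing the cover shut without slamming it and press its front down until the catch holds it, leaving the spare roll, cup, stapler and calculator round it where they are.

Things in the scene. Friction and masses are not known exactly. Their poses are not given: they have to be found in the camera images.
- printer: Light grey label printer, 190 mm deep (x), 170 mm wide (y), fixed. Origin under its centre on the desk; +x to its back, +y to its left. The open bay in front has 4 mm walls 65 mm high; in it only the label roll (73 mm) and the switch lever stand higher than 68 mm. A housing 90 mm high fills the rear 36 mm. The cover hinge line is 52 mm behind the origin, 92 mm up.
- switch: Long-lever microswitch in the bay: black block 49 x 17.5 x 25 mm on a bracket, fixed, axes parallel to the printer's. Origin under the bracket's middle, 10 mm above the desk; block top 48 mm above the origin, lever pivot 22.5 mm behind (+x) and 52 mm above it. A thin steel lever rises from the pivot towards the printer's front and carries the roller.
- roller: Steel roller on the end of the switch lever, 10 mm diameter, 8.5 mm wide, axis along the printer's y, spinning freely (ignore its orientation). Origin at its centre: free, 77 mm above the desk, 48 mm in front of the lever pivot; top 5 mm higher. Press straight down: clicked at 6.3 mm of travel, overtravel (harmful) beyond 12 mm, hard stop at 13.9 mm; springs back by itself.
- switch_lever (a joint): Lever angle, rad: 0 free, grows as the roller is pressed (0.0208 per mm of roller travel); clicked from 0.13, overtravel beyond 0.25. Force on the roller: 0.9 N at first, peak of 3 N at 4 mm, then it snaps down to 1 N; 3 N at 8.6 mm, 5 N at 10.6 mm, 7 N at 12 mm. With the cover latched, a rib under the cover holds it at about 0.19.
- cover (a joint): Cover angle, rad: 0 shut, 1.65 to 1.9 (upright, leaning back) at the start, limit 2.0. Friction hinge: it stays where it is left; about 2 N at the front edge moves it. In the last 0.06 rad a bar on it snaps past a sprung catch: pressing the front down through this takes about 7 N, then the cover stops hard at 0 and stays down.
- cover_hinge (a point): Point on the cover's hinge line, midway across. Its y axis is the hinge line (parallel to the printer's y); the frame turns with the cover about it and is parallel to the printer's when the cover is shut.
- cover_front (a point): Point on the cover's outer face (top when shut, back when open), midway across, 20 mm from the front edge: a good place to push. z axis: outward normal of that face; -x axis: to the front edge. In the frame of cover_hinge it is at (-128, 0, 5) mm. The cover is a shell 148 mm long, 170 mm wide, with 28 mm skirts on its inner side; shut, its top is 97 mm above the desk.
- spare_roll: Spare label roll, white, standing on end, diameter 53 mm, 100 mm high, loose; leave it. Origin at its underside.
- stapler: Black stapler 131 x 34 x 46 mm, loose; leave it. Origin at its underside.
- calculator: Desk calculator 150 x 105 x 29 mm, loose; leave it. Origin at its underside.
- cup: White plastic cup, 72 mm across, 83 mm high, loose; leave it. Origin at its underside.

How it is judged:
On the way, in this order (a step that is already met when the one before it is completed fails the run):
1. the roller is pressed by the fingers past the click (lever beyond 0.13 rad) but short of overtravel (0.25 rad) for 0.7 s, the cover still open (value of joint switch_lever between 0.13 and 0.25 rad and contact force between the fingers and switch above 0.3 N and value of joint cover above 1 rad), for 0.7 s.
2. the lever has been let go and has sprung back (below 0.03 rad), the cover still open (value of joint switch_lever below 0.03 rad and contact force between the fingers and switch below 0.1 N and value of joint cover above 1 rad), for 0.1 s.
At the end, for the whole second after the job is handed in: The cover is shut and held by its catch (cover angle below 0.015 rad) and keeps the switch clicked (lever between 0.13 and 0.25 rad) (value of joint cover below 0.015 rad and value of joint switch_lever between 0.13 and 0.25 rad); the robot touches nothing.
It fails at once if the switch lever is pushed into overtravel (beyond 0.25 rad) (value of joint switch_lever above 0.25 rad).
It fails at once if the cover is slammed (swings shut faster than 3 rad/s in its last 0.5 rad) (value of joint cover between 0.06 and 0.5 rad and velocity of joint cover below -3 rad/s).
It fails at once if the spare roll, cup, stapler or calculator is moved more than 30 mm (distance of any of spare_roll, cup, stapler, calculator from where it was at the start of the episode above 0.03 m).
It also fails if it takes over 48 s, if anything falls off the work surface, if the arm or the gripper's body presses on something with over 40 N, if the wrist force passes 120 N, or if a joint passes its speed limit or range.

## Working session

There is one attempt and no reset: what is moved stays moved. The work goes in short steps, Python scripts to look and compute and a tool call to move; the robot and the scene stay as the last step left them, time stands still between calls to the robot, and variables do not carry over. Pictures are saved under pics/ and viewed, at most 10 in all, crops included, and the job is handed in when it is done.

Besides the shell and the picture viewer there is one more tool, called after ">>>" as a command line: name --argument value ..., lists and objects as JSON in quotes. drive_tool: Moves the arm, as the interface text tells. Its arguments: {"type":"object","properties":{"plan":{"type":"array"}},"required":["plan"]}

```bash
mkdir -p pics; cat > h.py <<'E'
import numpy as np, cv2
from cell import bot
from scipy.spatial.transform import Rotation as R
def ray(c,uv):
    p=bot.camera_params(c);K=np.array(p["intrinsics"]);D=np.array(p["D"])
    n=cv2.undistortPoints(np.array([[uv]],float),K,D)[0,0]
    Rm=cv2.Rodrigues(np.array(p["rvec"],float))[0];t=np.array(p["tvec"],float).ravel()
    return -Rm.T@t, Rm.T@np.array([n[0],n[1],1.0])
def at_z(c,uv,z):
    o,d=ray(c,uv);return o+d*(z-o[2])/d[2]
def at_d(c,uv,dep):
    o,d=ray(c,uv);return o+d*dep
def dep(D,uv,r=2):
    u,v=int(round(uv[0])),int(round(uv[1]));w=D[max(v-r,0):v+r+1,max(u-r,0):u+r+1];w=w[w>0];return float(np.median(w)) if w.size else 0
E
python3 - <<'E'
from h import *
np.set_printoptions(precision=4,suppress=True)
for c in("scene","top"):
    im,D=bot.capture(c);cv2.imwrite(f"pics/{c}1.png",im[:,:,::-1]);np.save(f"{c}D.npy",D)
    for n in("printer","switch","roller","cover_hinge","cover_front","spare_roll","stapler","calculator","cup"):
        for m in bot.mark_of(c,n)[:2]:
            print(c,n,round(m["p"],2),np.round(m["xy"],1),at_d(c,m["xy"],dep(D,m["xy"])), "z0",at_z(c,m["xy"],{"switch":.01,"roller":.077,"cover_hinge":.092}.get(n,0)))
s=bot.read_state();print(s,bot.grip_depth)
E
```

```text
scene printer 0.84 [330.3 243.8] [ 0.4643 -0.0033  0.059 ] z0 [ 0.5101 -0.0852  0.    ]
scene switch 0.93 [346.2 248. ] [ 0.4343 -0.0077  0.0576] z0 [ 0.4687 -0.0739  0.01  ]
scene cover_hinge 0.83 [308.2 200.1] [ 0.568  -0.0971  0.076 ] z0 [ 0.5523 -0.0716  0.092 ]
scene cover_front 0.68 [285.4 138.8] [ 0.5872 -0.0504  0.2179] z0 [ 0.8799 -0.4876  0.    ]
scene spare_roll 0.87 [245.7 352.4] [0.4507 0.2745 0.021 ] z0 [0.4656 0.2563 0.    ]
scene stapler 0.88 [418.6 212.6] [ 0.401  -0.2702  0.0134] z0 [ 0.4093 -0.2931  0.    ]
scene calculator 0.97 [360.9 204.3] [ 0.4874 -0.1678  0.0564] z0 [ 0.5331 -0.2614  0.    ]
scene cup 0.79 [176.7 338.7] [0.5628 0.3035 0.018 ] z0 [0.5786 0.2889 0.    ]
top printer 0.91 [355.7 227.3] [ 0.4981 -0.0761  0.0457] z0 [ 0.5002 -0.0801  0.    ]
top switch 0.86 [355.8 239.2] [ 0.4726 -0.0759  0.0578] z0 [ 0.4735 -0.0801  0.01  ]
top roller 0.53 [362.2 250.2] [ 0.45   -0.0876  0.0801] z0 [ 0.45   -0.0879  0.077 ]
top roller 0.21 [449.3 272.8] [ 0.4066 -0.2791  0.0446] z0 [ 0.4082 -0.2692  0.077 ]
top cover_hinge 0.81 [356.  200.2] [ 0.5579 -0.077   0.026
[... 235 characters left out ...]
 [ 0.4054 -0.2802  0.0454] z0 [ 0.403  -0.2941  0.    ]
top calculator 0.84 [443.9 207.6] [ 0.5476 -0.27    0.0261] z0 [ 0.5501 -0.2775  0.    ]
top cup 0.86 [194.3 184. ] [0.5862 0.2811 0.0041] z0 [0.5867 0.2823 0.    ]
{'t': 1.0, 'qpos': array([-1.2364,  0.353 ,  1.6334,  0.    ,  1.1552, -0.0024]), 'qvel': array([ 0.0011,  0.0014,  0.001 , -0.0008, -0.0006, -0.0001]), 'joint_torque': array([ -0.0019, -59.3759, -33.4576,   0.0702,   0.0156,   0.    ]), 'position': array([ 0.2066, -0.5899,  0.2146]), 'orientation': array([3.0971, 0.5265, 0.    ]), 'force': array([0.6298, 0.2056, 0.3535]), 'torque': array([-0.007 ,  0.0329, -0.0678]), 'grip_force': 0.0, 'opening': 0.09194483533097005} 0.0187
```

```bash
python3 - <<'E'
import cv2
a=cv2.imread("pics/top1.png")[130:310,170:490];b=cv2.imread("pics/scene1.png")[90:390,130:470]
cv2.imwrite("pics/topc.png",cv2.resize(a,None,fx=2.5,fy=2.5,interpolation=3));cv2.imwrite("pics/scenec.png",cv2.resize(b,None,fx=2,fy=2,interpolation=3)[:600])
E
```

```text
(no output)
```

View pics/topc.png

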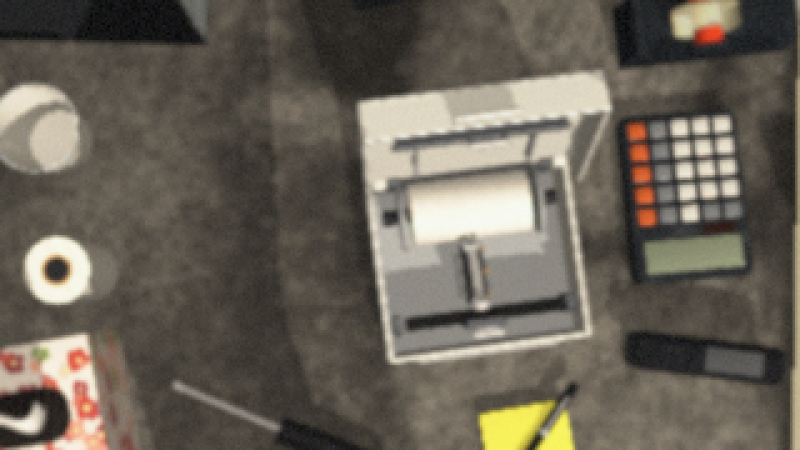

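View pics/scenec.png

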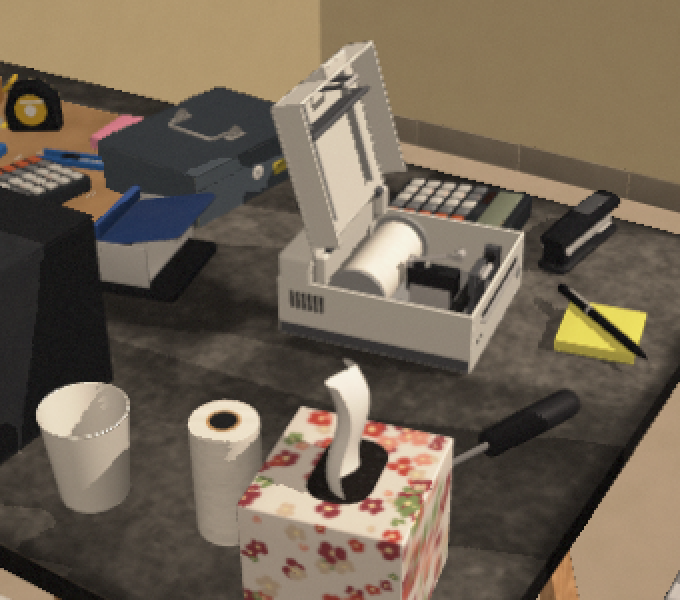

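The top crop shows the printer yawed by about 8°. The lever ends at the roller around crop (482,303), and the cover stands upright at about x=0.58. The scene crop shows that nothing tall stands between the robot and the printer front.

```bash
cat >> h.py <<'E'
def Rt(yaw,pitch=0):
    a=np.radians(yaw);x=np.array([np.cos(a),np.sin(a),0]);z=np.array([0,0,-1.]);y=np.cross(z,x)
    return R.from_matrix(np.c_[x,y,z])*R.from_euler("y",pitch,degrees=True)   # pitch about tool y
def goal(p,yaw=8,pitch=0,s=None):
    s=s or bot.read_state();r0=R.from_rotvec(s["orientation"])
    print("goal",np.round(np.degrees((r0.inv()*Rt(yaw,pitch)).as_rotvec()),2),np.round(1e3*r0.inv().apply(np.array(p)-s["position"]),1),"pos",np.round(s["position"],4),"f",np.round(s["force"],2),"t",round(s["t"],2))
E
python3 -c "
from h import *
goal([.40,-.094,.20])"
```

```text
goal [ 0.  -0.  11.3] [ 346.4 -404.1   14.6] pos [ 0.2066 -0.5899  0.2146] f [0.63 0.21 0.35] t 1.0
```

>>> drive_tool --plan '[0,0,1,30,-35,0,92,0,0,2,60,-70,0,0,0,0,3,90,-105,2,0,0,0,4,120,-140,4,0,0,0,5,150,-175,6,0,0,0,6,180,-210,8,0,0,0,7,210,-245,10,0,0,0,8,240,-280,12,0,0,0,9,270,-315,14,0,0,0,10,300,-350,14,0]'

```text
t: 2.0
position: [0.3743, -0.1587, 0.2007]
orientation: [3.131, 0.253, 0.001]
force: [-0.4, 0.1, -0.1]
opening: 0.0221
grip_force: 0.0
```

```bash
python3 - <<'E'
from h import *
np.set_printoptions(precision=4,suppress=True)
im,D=bot.capture("wrist");cv2.imwrite("pics/w1.png",im[:,:,::-1])
for n in("printer","switch","roller","cover_hinge","cover_front"):
    for m in bot.mark_of("wrist",n)[:2]:
        print(n,round(m["p"],2),np.round(m["xy"],1),at_d("wrist",m["xy"],dep(D,m["xy"])),at_z("wrist",m["xy"],{"switch":.01,"roller":.077,"cover_hinge":.092}.get(n,0)))
goal([.40,-.094,.17]);goal([.45,-.087,.1])
E
```

```text
printer 0.93 [257.1  56.6] [ 0.5008 -0.0855  0.037 ] [ 0.5063 -0.0791  0.    ]
switch 0.56 [249.4  93.1] [ 0.4701 -0.0888  0.0578] [ 0.4731 -0.0802  0.01  ]
switch 0.55 [470.   43.5] [ 0.5427 -0.259   0.0232] [ 0.5462 -0.2633  0.01  ]
roller 0.46 [237.6 118.8] [ 0.4495 -0.0884  0.0814] [ 0.4495 -0.0875  0.077 ]
goal [0.03 0.   1.29] [ 36.6 -62.1  30.6] pos [ 0.3739 -0.1612  0.2007] f [-1.03  0.92 -1.07] t 2.3
goal [0.03 0.   1.29] [ 87.1 -60.9 100.6] pos [ 0.3739 -0.1612  0.2007] f [-1.03  0.92 -1.07] t 2.3
```

View pics/w1.png

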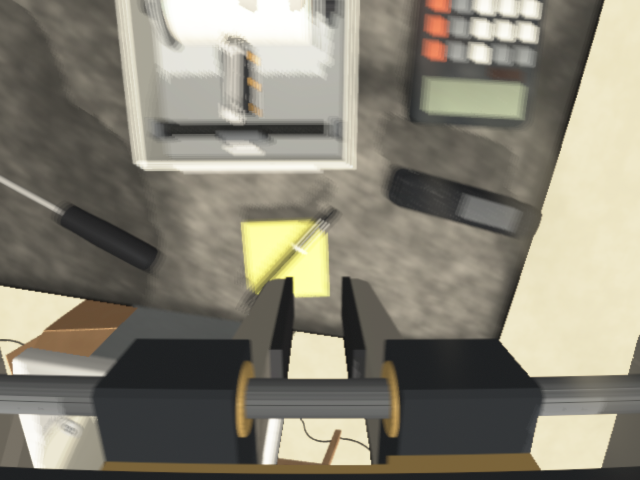

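The wrist picture agrees with the top one: the roller is at pixel (236,119), about (0.4495,-0.0875), and the bay is square to the tool.

>>> drive_tool --plan '[0,0,0,30,-20,0,0,0,0,0,60,-40,0,0,0,0,0,87,-61,20,0,0,0,0,87,-61,50,0,0,0,0,87,-61,80,0,0,0,0,87,-61,100,0,0,0,0,87,-61,102,0,0,0,0,87,-61,102,0]'

```text
t: 3.1
position: [0.4497, -0.0874, 0.0985]
orientation: [-3.131, -0.251, 0.002]
force: [0.6, -0.0, 0.7]
opening: 0.0005
grip_force: 0.0
```

```bash
python3 - <<'E'
from h import *
im,D=bot.capture("wrist");cv2.imwrite("pics/w2.png",im[:,:,::-1])
goal([.4495,-.0875,.084]); s=bot.read_state();print(s["opening"],s["force"])
E
```

```text
goal [ 0.01 -0.03  1.2 ] [-0.9  0.1 15.2] pos [ 0.4504 -0.0873  0.0992] f [-0.21 -0.32 -0.31] t 3.15
0.0005505099074332275 [-0.21372327 -0.32140966 -0.31298546]
```

View pics/w2.png

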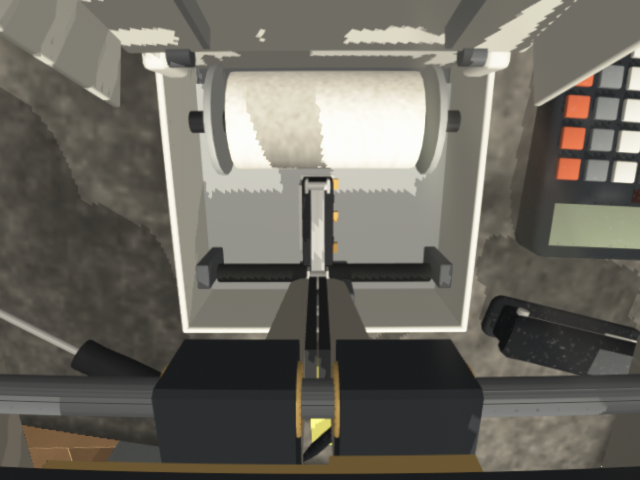

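The fingertips (317,282) sit over the end of the lever (317,270), so they are lined up laterally.

>>> drive_tool --plan '[0,0,0,0,0,8,0,0,0,0,0,0,14,0,0,0,0,0,0,17,0,0,0,0,0,0,19,0,0,0,0,0,0,20,0,0,0,0,0,0,20,0]'

```text
t: 3.75
position: [0.4503, -0.0862, 0.0787]
orientation: [3.131, 0.255, 0.001]
force: [0.9, -0.4, 3.6]
opening: 0.0002
grip_force: 1.6
```

```bash
python3 - <<'E'
from h import *
s=[];
for i in range(4):
    bot.capture("wrist");x=bot.read_state();s.append(np.r_[x["position"][2]*1e3,x["force"]])
print(np.round(s,2))
im,D=bot.capture("wrist");cv2.imwrite("pics/w3.png",cv2.resize(im[140:340,220:420,::-1],None,fx=3,fy=3))
for m in bot.mark_of("wrist","roller")[:2]:print(m)
E
```

```text
[[78.81 -0.11 -0.57  3.01]
 [78.83  0.63 -0.3   2.97]
 [78.83  1.07 -0.61  2.17]
 [78.79 -0.56 -0.89  3.84]]
```

View pics/w3.png

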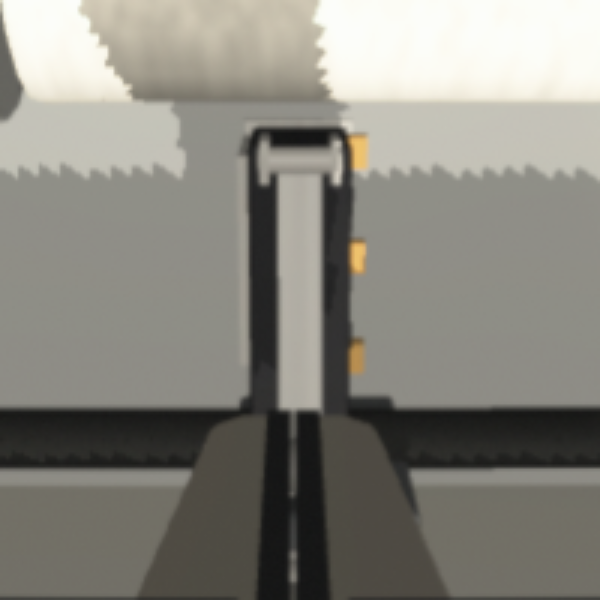

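The crop shows the closed tips on the roller at the end of the lever. About 3 N at z=78.8 mm means it is close to the peak and not clicked yet.

>>> drive_tool --plan '[0,0,0,0,0,1,0,0,0,0,0,0,2,0,0,0,0,0,0,3,0,0,0,0,0,0,3,0]'

```text
t: 4.45
position: [0.4501, -0.0862, 0.0756]
orientation: [3.131, 0.255, 0.0]
force: [-0.0, -1.1, 4.3]
opening: 0.0007
grip_force: 2.3
```

```bash
python3 - <<'E'
from h import *
s=[];
for i in range(5):
    bot.capture("wrist");x=bot.read_state();s.append(np.r_[x["position"][2]*1e3,x["force"]])
print(np.round(s,2),np.mean(s,0))
E
```

```text
[[75.6   0.52 -0.34  4.25]
 [75.62  0.77 -1.93  4.44]
 [75.65  0.08 -1.19  4.23]
 [75.62 -0.22 -0.89  4.82]
 [75.63  1.11 -0.97  4.62]] [75.62553603  0.45375584 -1.06435234  4.47024258]
```

```bash
python3 - <<'E'
from h import *
im,D=bot.capture("wrist");np.save("wD.npy",D)
for v in range(190,284,4):
    for u in (317,):
        q=at_d("wrist",(u,v),dep(D,(u,v),1));print(v,np.round(q*1e3,1),im[v,u])
cv2.imwrite("pics/w4.png",cv2.resize(im[140:340,220:420,::-1],None,fx=3,fy=3))
E
```

```text
190 [499.3 -77.6  63.3] [122 119 112]
194 [497.4 -77.9  63.6] [174 170 160]
198 [495.4 -78.2  62.9] [149 146 137]
202 [493.5 -78.5  63. ] [177 173 163]
206 [491.7 -78.8  63.5] [176 172 162]
210 [489.8 -79.1  64. ] [175 172 162]
214 [488.1 -79.4  64.9] [175 172 162]
218 [486.  -79.8  64.4] [175 171 162]
222 [484.1 -80.1  64.5] [174 170 160]
226 [482.2 -80.4  64.9] [174 170 161]
230 [480.4 -80.7  65.6] [174 169 160]
234 [478.5 -81.   65.6] [174 170 160]
238 [476.6 -81.3  66. ] [173 169 159]
242 [474.9 -81.6  67. ] [173 169 159]
246 [472.8 -81.9  66.9] [173 169 159]
250 [470.9 -82.2  67.1] [171 168 158]
254 [469.  -82.6  67.5] [171 167 158]
258 [467.1 -82.9  67.7] [172 168 158]
262 [465.2 -83.2  68.2] [170 167 158]
266 [463.1 -83.5  68.1] [171 167 158]
270 [461.2 -83.8  68.6] [171 167 157]
274 [459.4 -84.1  69.3] [169 165 156]
278 [460.9 -83.9  78.3] [93 91 86]
282 [460.7 -83.9  82.7] [90 89 83]
```

View pics/w4.png

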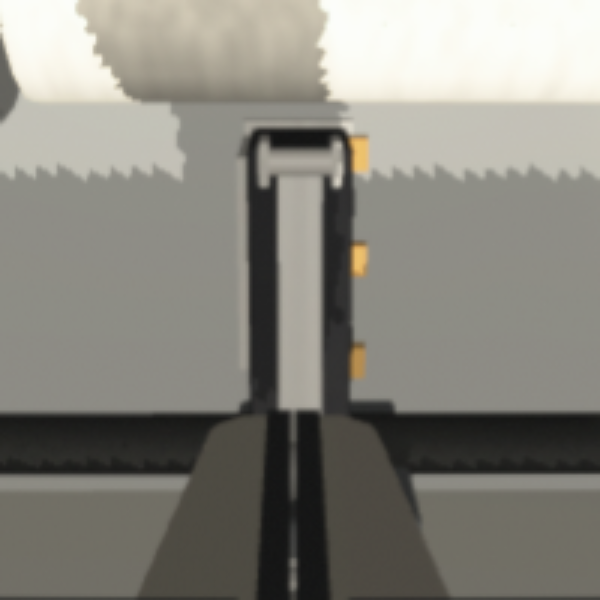

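The lever is visible at crop column 300. Its measured slope is 0.18, against 0.30 when free, so travel is about 6 mm, which is close to the click. I'll go one mm at a time and measure slope and force at each step.

>>> drive_tool --plan '[0,0,0,0,0,0.5,0,0,0,0,0,0,1,0,0,0,0,0,0,1,0]'

```text
t: 5.05
position: [0.45, -0.0862, 0.0746]
orientation: [3.131, 0.255, -0.0]
force: [-0.1, -0.2, 5.5]
opening: 0.0003
grip_force: 2.7
```

```bash
cat > m.py <<'E'
from h import *
s=[];sl=[]
for i in range(3):
    im,D=bot.capture("wrist");x=bot.read_state();s.append(np.r_[x["position"][2]*1e3,x["force"],x["torque"]])
    P=np.array([at_d("wrist",(u,v),D[v,u]) for v in range(202,274) for u in (315,317,319)])
    r=np.hypot(P[:,0]-.497,P[:,1]+.078);sl.append(np.polyfit(r,P[:,2],1))
print(np.round(np.mean(s,0),2),np.mean(sl,0),"angle",np.arctan(np.array(sl)[:,0]),x["t"])
E
python3 m.py
```

```text
[ 7.459e+01 -1.000e-01 -1.790e+00  5.440e+00 -2.300e-01  4.000e-02
 -0.000e+00] [0.19896047 0.06215378] angle [0.145375   0.15392342 0.28716038] 5.2
```

Force is now rising about 1 N/mm, so the switch is past the click. The estimates of travel, 7.4 to 10.9 mm, all lie inside the 6.3–12 mm window, so I hold here.

>>> drive_tool --plan '[0,0,0,0,0,0,0,0,0,0,0,0,0,0,0,0,0,0,0,0,0,0,0,0,0,0,0,0,0,0,0,0,0,0,0,0,0,0,0,0,0,0,0,0,0,0,0,0,0,0,0,0,0,0,0,0]'

```text
t: 6.0
position: [0.45, -0.0862, 0.0746]
orientation: [3.131, 0.255, 0.0]
force: [1.0, -0.4, 5.3]
opening: 0.0005
grip_force: 2.6
```

>>> drive_tool --plan '[0,0,0,0,0,-5,0,0,0,0,0,0,-15,0,0,0,0,0,0,-25,0,0,0,0,0,0,-25,0,0,0,0,0,0,-25,0]'

```text
t: 6.5
position: [0.4501, -0.0861, 0.1]
orientation: [3.131, 0.255, 0.001]
force: [0.0, -0.5, -1.7]
opening: 0.0004
grip_force: 0.0
```

```bash
python3 - <<'E'
from h import *
f=[]
for i in range(3):
    im,D=bot.capture("wrist");x=bot.read_state();f.append(x["force"])
print(np.mean(f,0),x["t"],x["position"])
for v in range(190,300,6):
    q=at_d("wrist",(317,v),dep(D,(317,v),1));print(v,np.round(q*1e3,1))
cv2.imwrite("pics/w5.png",cv2.resize(im[140:340,220:420,::-1],None,fx=3,fy=3))
E
```

```text
[ 0.09294671  0.19844774 -0.38432208] 6.65 [ 0.44970299 -0.08606547  0.09933179]
190 [495.4 -78.   63.4]
196 [492.2 -78.5  63.8]
202 [489.3 -79.   65.2]
208 [486.1 -79.5  65.6]
214 [483.1 -80.   67. ]
220 [480.1 -80.5  68. ]
226 [477.  -81.   68.7]
232 [474.  -81.5  69.8]
238 [471.  -82.   70.9]
244 [468.  -82.5  71.9]
250 [464.9 -83.   72.9]
256 [461.9 -83.5  73.8]
262 [459. -84.  75.]
268 [455.8 -84.5  75.6]
274 [453.9 -84.8  79.6]
280 [460.6 -83.7 104.9]
286 [460.1 -83.8 110.7]
292 [460.4 -83.8 118.1]
298 [458.6 -84.1 120.1]
```

The lever is back to its free slope (0.32), and the hold lasted about 1.3 s at about 0.16 rad. Next I lift over the cover and come down behind it.

>>> drive_tool --plan '[0,0,0,0,0,-45,0,0,0,0,0,0,-90,0,0,0,0,0,0,-135,0,0,0,0,0,0,-180,0,0,0,0,30,0,-200,0,0,0,0,75,0,-200,0,0,0,0,120,0,-200,0,0,0,0,160,0,-200,0,0,0,0,185,0,-200,0,0,0,0,185,0,-200,0]'

```text
t: 7.65
position: [0.6348, -0.0556, 0.298]
orientation: [-3.131, -0.256, 0.001]
force: [0.5, 0.2, 0.1]
opening: 0.0004
grip_force: 0.0
```

```bash
python3 - <<'E'
from h import *
np.set_printoptions(precision=4,suppress=True)
s=bot.read_state();print(s["position"],s["t"])
im,D=bot.capture("wrist");im2,D2=bot.capture("top");im3,D3=bot.capture("scene")
cv2.imwrite("pics/s6.png",np.hstack([cv2.resize(im3[60:300,180:440,::-1],(400,370)),cv2.resize(im[:,:,::-1],(400,370))]))
for c,d in(("wrist",D),("top",D2),("scene",D3)):
    for m in bot.mark_of(c,"cover_front")[:1]:print(c,m["p"],m["xy"],at_d(c,m["xy"],dep(d,m["xy"])),at_z(c,m["xy"],.215))
E
```

```text
[ 0.6348 -0.0556  0.298 ] 7.65
top 0.61 [362.4, 171.7] [ 0.5839 -0.0682  0.2376] [ 0.5878 -0.0705  0.215 ]
scene 0.92 [284.7, 136.0] [ 0.5658 -0.0164  0.2398] [ 0.5995 -0.0667  0.215 ]
```

View pics/s6.png

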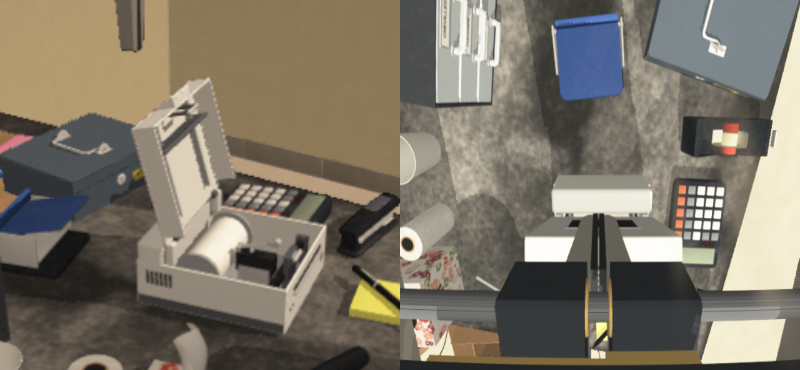

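The scene view shows the fingers clear behind the upright cover. The wrist view shows free space behind the printer.

>>> drive_tool --plan '[0,0,0,0,0,45,0,0,0,0,0,0,88,0,0,0,0,0,0,88,0]'

```text
t: 8.25
position: [0.6283, -0.0561, 0.2066]
orientation: [-3.13, -0.254, 0.014]
force: [-0.4, 0.8, 1.1]
opening: 0.0001
grip_force: 0.0
```

```bash
python3 - <<'E'
from h import *
s=bot.read_state();p=s["position"];print(p,s["force"],s["t"])
c=np.cos(np.radians(9.2));n=np.sin(np.radians(9.2))
h=(.551-p[0])*c+(-.0714-p[1])*n
for th in np.r_[1.8:.25:-.1,.2,.15,.1,.06,.03,0]:
    r=.125;print(round(th,2),np.round(1e3*np.array([h-r*np.cos(th)+.005*np.sin(th)+.010,p[2]-(.092+r*np.sin(th)+.005*np.cos(th))]),0))
E
```

```text
[ 0.62830254 -0.05614826  0.20660543] [-0.39194979  0.79156975  1.06004146] 8.25
1.8 [-35.  -6.]
1.7 [-48.  -9.]
1.6 [-60. -10.]
1.5 [-73. -10.]
1.4 [-85.  -9.]
1.3 [-97.  -7.]
1.2 [-109.   -4.]
1.1 [-121.    1.]
1.0 [-132.    7.]
0.9 [-143.   14.]
0.8 [-152.   21.]
0.7 [-161.   30.]
0.6 [-169.   40.]
0.5 [-176.   50.]
0.4 [-182.   61.]
0.3 [-187.   73.]
0.2 [-190.   85.]
0.15 [-192.   91.]
0.1 [-193.   97.]
0.06 [-193.  102.]
0.03 [-194.  106.]
0.0 [-194.  110.]
```

>>> drive_tool --plan '[0,0,0,-12,0,-3,0,0,0,0,-24,0,-6,0,0,0,0,-36,0,-7,0,0,0,0,-48,0,-9,0,0,0,0,-60,0,-10,0,0,0,0,-73,0,-10,0,0,0,0,-85,0,-9,0]'

```text
t: 8.95
position: [0.5476, -0.0702, 0.2209]
orientation: [3.131, 0.255, 0.001]
force: [1.2, -0.2, 1.8]
opening: 0.0002
grip_force: 0.8
```

```bash
python3 - <<'E'
from h import *
np.set_printoptions(precision=4,suppress=True)
im3,D3=bot.capture("scene")
s=bot.read_state();p=s["position"];print(p,s["orientation"],s["force"],s["t"])
cv2.imwrite("pics/s7.png",cv2.resize(im3[20:300,180:460,::-1],(600,600)))
E
```

```text
[ 0.5456 -0.0704  0.2203] [-3.1312 -0.2545  0.0031] [-0.5226 -0.9606 -0.1816] 9.0
```

View pics/s7.png

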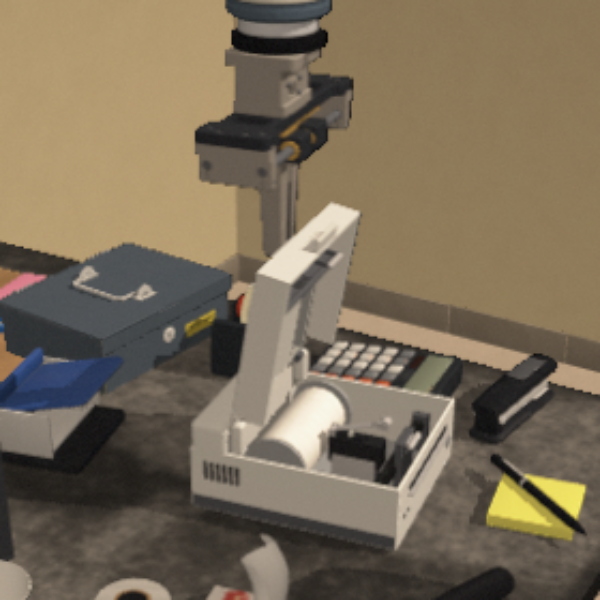

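The cover has swung forward past upright to about 1.4 rad, with the fingertip behind it near its edge. I continue along the arc.

>>> drive_tool --plan '[0,0,0,-12,0,5,0,0,0,0,-24,0,9,0,0,0,0,-36,0,14,0,0,0,0,-47,0,20,0,0,0,0,-58,0,27,0,0,0,0,-67,0,34,0,0,0,0,-76,0,43,0,0,0,0,-84,0,53,0,0,0,0,-91,0,63,0,0,0,0,-96,0,72,0]'

```text
t: 10.0
position: [0.4532, -0.0856, 0.1476]
orientation: [-3.131, -0.255, 0.001]
force: [0.3, -0.8, -0.0]
opening: 0.0006
grip_force: 0.4
```

```bash
python3 - <<'E'
from h import *
np.set_printoptions(precision=4,suppress=True)
im3,D3=bot.capture("scene")
s=bot.read_state();p=s["position"];print(p,s["orientation"],s["force"],s["t"])
cv2.imwrite("pics/s8.png",cv2.resize(im3[20:300,180:460,::-1],(600,600)))
E
```

```text
[ 0.4517 -0.0854  0.1463] [-3.1305 -0.2545  0.0047] [-0.7451  0.043  -0.9686] 10.05
```

View pics/s8.png

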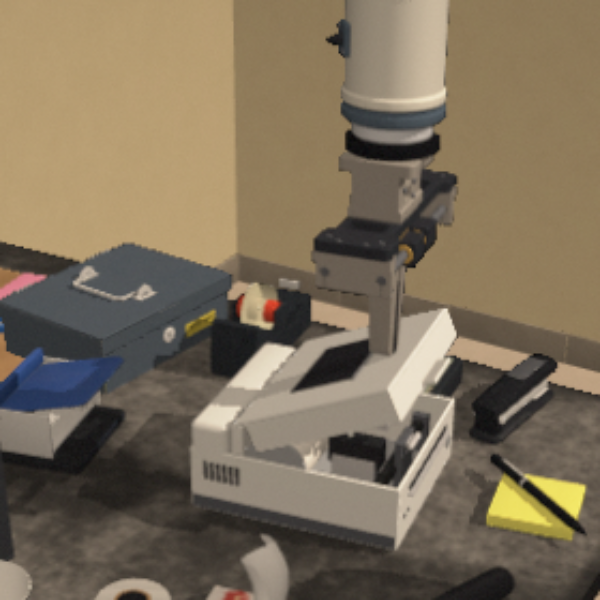

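The cover is at about 0.4 rad with the fingertip on its outer face near the front. I lower it gently.

>>> drive_tool --plan '[0,0,0,-4,0,5,0,0,0,0,-8,0,10,0,0,0,0,-11,0,15,0,0,0,0,-14,0,20,0,0,0,0,-16,0,25,0,0,0,0,-18,0,30,0,0,0,0,-20,0,35,0,0,0,0,-22,0,39,0,0,0,0,-24,0,42,0,0,0,0,-25,0,44,0]'

```text
t: 11.05
position: [0.4299, -0.0896, 0.1046]
orientation: [3.131, 0.254, 0.002]
force: [3.8, 1.1, 8.1]
opening: 0.0006
grip_force: 4.3
```

>>> drive_tool --plan '[0,0,0,0,0,1,0,0,0,0,0,0,2,0,0,0,0,0,0,3,0,0,0,0,0,0,4,0,0,0,0,0,0,5,0,0,0,0,0,0,5,0]'

```text
t: 11.65
position: [0.4296, -0.0896, 0.1]
orientation: [3.131, 0.255, 0.001]
force: [-0.4, 0.5, 4.8]
opening: 0.0004
grip_force: 2.8
```

>>> drive_tool --plan '[0,0,0,0,0,1,0,0,0,0,0,0,2,0,0,0,0,0,0,3,0,0,0,0,0,0,3,0]'

```text
t: 12.05
position: [0.4295, -0.0896, 0.0972]
orientation: [3.131, 0.255, 0.001]
force: [-1.0, 1.4, 11.1]
opening: 0.0004
grip_force: 5.6
```

>>> drive_tool --plan '[0,0,0,0,0,0.5,0,0,0,0,0,0,1,0,0,0,0,0,0,1,0]'

```text
t: 12.35
position: [0.4297, -0.0896, 0.0971]
orientation: [3.131, 0.255, 0.001]
force: [-5.6, 1.6, 25.6]
opening: 0.0006
grip_force: 12.8
```

It hit a hard stop at z=97.1 mm with 26 N, so the cover is shut. I release and check.

>>> drive_tool --plan '[0,0,0,0,0,-3,0,0,0,0,0,0,-20,0,0,0,0,0,0,-60,0,0,0,0,-20,0,-105,0,0,0,0,-60,0,-130,0,0,0,0,-90,0,-130,0,0,0,0,-90,0,-130,0]'

```text
t: 13.05
position: [0.3373, -0.1041, 0.2258]
orientation: [3.131, 0.253, -0.001]
force: [0.1, 0.8, -0.2]
opening: 0.0004
grip_force: 0.0
```

```bash
python3 - <<'E'
from h import *
np.set_printoptions(precision=4,suppress=True)
im3,D3=bot.capture("scene");im,D=bot.capture("wrist")
cv2.imwrite("pics/s9.png",np.hstack([cv2.resize(im3[90:390,130:470,::-1],(420,370)),cv2.resize(im[:,:,::-1],(380,370))]))
T=np.array([.551,-.0714]);c,n=np.cos(.16),np.sin(.16);P=bot.camera_params("wrist")
for d in(.04,.07,.1,.12,.14):
    w=np.array([T[0]-d*c,T[1]-d*n,.097])
    uv=cv2.projectPoints(w[None],np.array(P["rvec"],float),np.array(P["tvec"],float),np.array(P["intrinsics"]),np.array(P["D"]))[0].ravel()
    print(d,uv.round(),at_d("wrist",uv,dep(D,uv)) if 0<uv[0]<640 and 0<uv[1]<480 else "")
for t in("spare_roll","stapler","calculator","cup"):
    m=bot.mark_of("scene",t)[:1]
    if m:print(t,at_z("scene",m[0]["xy"],0))
print(bot.read_state()["force"],bot.read_state()["t"])
E
```

```text
0.04 [320. -11.] 
0.07 [320.  35.] [ 0.4818 -0.0826  0.0977]
0.1 [320.  80.] [ 0.4523 -0.0873  0.097 ]
0.12 [320. 109.] [ 0.4325 -0.0905  0.0967]
0.14 [319. 136.] [ 0.4128 -0.0937  0.0968]
spare_roll [0.4717 0.2471 0.    ]
stapler [ 0.4068 -0.292   0.    ]
cup [0.5766 0.2885 0.    ]
[0.2759 0.006  0.0575] 13.35
```

View pics/s9.png

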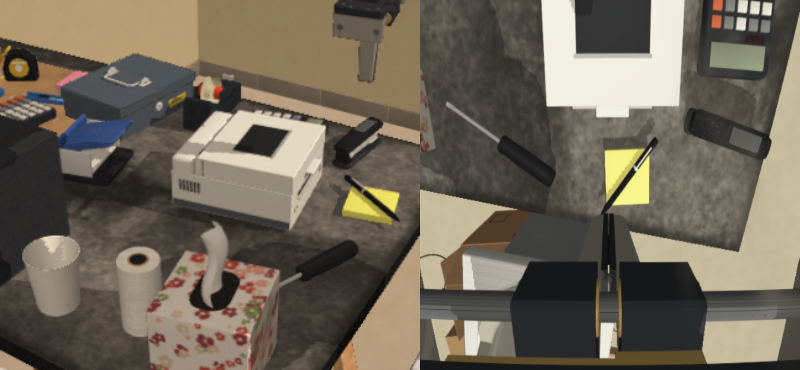

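The cover lies flat: its top is 97 mm high along its whole length after release, so the catch holds. The surrounding things stand where they did, and the robot is clear.

```bash
python3 -c "
from cell import bot
print(bot.job_done())"
```

```text
the job is handed in; nothing more can be done
None
```

I pressed the switch to about 0.16 rad and held it for about 1.3 s, and it sprang back when released. The cover is shut and still lay flat at 97 mm after release, the things around it look undisturbed, and the job is handed in (no verdict was returned).

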